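Nest the packing tubs in the sloping stack holder

TASK

On the packing bench, nest the white tub into the grey tub in the sloping holder, then nest the blue tub into the white one, pressing each past the two sprung balls until it is fully home, then bearing down on it for half a second with about 15 N (never over 25 N) before letting go. Do not shift the other things on the bench.

Things in the scene. Friction and masses are not known exactly. Their poses are not given: they have to be found in the camera images.
- white_center (a point): Centre of the white tub, on its axis, 43 mm above its underside; z to its mouth. Round tapered plastic tub, 86 mm tall, open at the top: body 33 mm across at the underside, 53 at height 54; a cone from 53 to 62 mm between heights 54 and 62; then a straight grip band 62 mm across up to the rim at 86. Walls 3 mm, 70 g (up to 35 % more or less). Stands upright on the bench.
- blue_center (a point): The same point (centre, 43 mm up) of the blue tub, which has the same shape and also stands upright on the bench, on the other side of the holder.
- tub_white: The white tub; origin at the centre of its underside, z to its mouth. It looks the same from all round, so any grasp yaw will do; grip its band from outside.
- tub_blue: The blue tub; origin at the centre of its underside, z to its mouth. Same shape as the white one.
- receiver: Tilted bracket of the fixed stack holder with a fixed grey tub, same shape as the loose ones. Origin: centre of the grey tub's underside; z: stack axis, 30 degrees from vertical, mouth leaning to the robot; y level; x uphill, away from the robot. Grey rim at z = 86 mm. Each tub, home, rests its cone on the rim below, 29.3 mm higher: white underside at z = 29.3, blue at 58.6. 1.5 mm play at the mouth.
- holder: Blue steel base plate of the holder, 170 by 90 mm, fixed to the bench. In the receiver's frame two posts (24 mm wide in y) stand at x = +-55 to 65 mm up to z = 134 mm, with barrels reaching in to x = +-47 at z = 125; nothing stands at the y sides, where the fingers should go.
- ball_near: Centre of the brass ball (radius 8 mm) in the post nearer the robot, at receiver x = -36, z = 125 mm. It is sprung: gives outwards up to 7 mm at about 3 N. 56 mm is free between the two balls: a tub's body passes, its cone and band must be pressed past with some 4 to 15 N in all, then drag less. White meets this about 40 mm before home, blue about 10 mm. Weight alone is not enough.
- ball_far: Centre of the same kind of ball in the post farther from the robot, at receiver x = +36 mm, z = 125 mm.
- seat_white (a point): Where the centre (half-way up) of the white tub must be when it is home; on the receiver's axis at z = 72.3 mm; axes as the receiver's.
- seat_blue (a point): Where the centre of the blue tub must be when it is home; on the receiver's axis at z = 101.6 mm; axes as the receiver's. The seated stack is stiff: each mm of further advance adds some 15 N or more, so come in slowly and go by the force.
- big_tub: Bystander: a wider yellow bowl, 94 mm across and 70 mm tall, that does not fit; leave it. Origin at the centre of its underside.
- label_roll: Bystander: roll of paper labels, 72 mm across, 40 mm tall; leave it. Origin at the centre of its underside.
- tape_gun: Bystander: red and orange tape dispenser lying flat, about 90 by 225 mm, 52 mm tall; leave it. Origin on its underside near the middle.
- brush: Bystander: bench brush about 200 mm long, lying; leave it. Origin on its underside near the middle.
Things that resemble listed ones, but are neither listed nor needed, are in the scene too. Of the things shaped like the tub_blue, the blue one is meant.

How it is judged (in metres and radians):
On the way, in this order (a step that is already met when the one before it is completed fails the run):
1. the white tub is home in the grey tub and pressed down there with over 10 N (distance between white_center and seat_white below 0.005 m and angle between the z axis of tub_white and the z axis of receiver, either way round below 0.1 rad and contact force between tub_white and receiver above 10 N), for 0.3 s.
2. the blue tub is home in the white one and pressed down there with over 10 N (distance between blue_center and seat_blue below 0.005 m and angle between the z axis of tub_blue and the z axis of receiver, either way round below 0.1 rad and contact force between tub_blue and tub_white above 10 N), for 0.3 s.
At the end, for the whole second after the job is handed in: Both tubs are nested in the holder, white in grey and blue in white, each centre within 5 mm of its seat and its axis within 0.1 rad of the holder's, at rest and let go of (distance between white_center and seat_white below 0.005 m and angle between the z axis of each of tub_white, tub_blue and the z axis of receiver, either way round below 0.1 rad and distance between blue_center and seat_blue below 0.005 m and linear speed of each of tub_white, tub_blue below 0.02 m/s); the robot touches nothing.
It fails at once if a bystander (bowl, label roll, tape gun or brush) is shifted by more than 30 mm (distance of any of big_tub, label_roll, tape_gun, brush from where it was at the start of the episode above 0.03 m).
It fails at once if a tub is slammed or forced into the stack with over 40 N at any instant (contact force between any of tub_white, tub_blue and receiver above 40 N or contact force between tub_blue and tub_white above 40 N).
It also fails if it takes over 72 s, if anything falls off the work surface, if the arm or the gripper's body presses on something with over 40 N, if the wrist force passes 120 N, or if a joint passes its speed limit or range.

ROBOT

A 6-joint arm with a two-finger parallel gripper is mounted at the origin on the work surface. World frame = base frame: x ahead of the robot, y to its left, z up, the work surface at z = 0. Lengths are in m, angles in degrees, forces in N, time in s.
With the tool pointing down it reaches from about 0.325 to 0.85 m from the base axis. Payload 15.5 kg.
Tool frame: the origin (TCP) lies at the very end of the fingers, on their centre line; the grasp point (between the pads) lies arm.grip_depth behind it (arm.grip_depth is the distance from the TCP to the grasp point, in m); z points along the fingers, y is the direction in which the jaws open and shut (so a half turn about z gives the same grasp; the last joint's range is limited). The gripper opens to 91 mm and grips with 3 to 60 N. Pads are 32 mm wide; open, the fingers measure 118 mm over their backs; the gripper's body (76 mm by 178 mm) begins 60 mm behind the grasp point.
Start: joints at [64.716, 28.281, 77.091, -0, 74.628, -5.472], TCP at [0.212, 0.588, 0.214] pointing down, gripper open.
Joint ranges: [-166.48, 166.48], [-47.26, 123.95], [12.59, 153.08], [-70.14, 250.14], [6.76, 159.57], [-176.63, 176.63]. Speed limits (degrees/s): [108.29, 108.29, 147.25, 172.46, 172.46, 172.46].

INTERFACE

Orientations are given as a 3x3 rotation matrix whose columns are the frame's x, y, z axes.
In Python, from rig import arm gives the robot as it stands. Calls block until the motion is done:
- arm.move_to(position, orientation): joint-space move of the TCP to a pose.
- arm.move_l(position, orientation=None, feed=0.15): straight line of the TCP; orientation=None keeps the orientation; feed is the mean speed in m/s.
- arm.move_joints(angles): joint-space move.
- arm.grip(opening): finger opening in m; the grip force is fixed at half the most; returns when the fingers have stopped.
- arm.sleep(seconds).
- arm.solve_ik(position, orientation): joint angles nearest the present ones, or None.
- arm.snapshot(name): name is "scene" or "top" or "wrist"; returns the picture (480x640x3 uint8, red, green, blue); there is no depth.
- arm.get_calibration(name): a dict with "intrinsics" (3x3 intrinsics, pixels), "cam_to_world" (4x4, takes a point from camera to world coordinates). Camera axes: x right, y down, z forward; pixel columns grow to the right and rows downward; lengths in m; the calibration is good to about 2 mm. A picture is of the moment at which its call begins: read the wrist's pose just before it. get_calibration takes no time and is no camera call; for the wrist camera it gives the pose at the moment of the call.
A pose or a line that the arm cannot do raises arm.Unreachable and nothing moves.
- arm.sign_off(): hands the job in, once; it reports no verdict.
Readings, each from a call of its own:
- arm.current_t(): time.
- arm.current_joint_positions(): joint angles.
- arm.current_dq(): joint speeds.
- arm.current_tau(): joint torques, N m.
- arm.current_ee_pos(): TCP position.
- arm.current_tool_rot(): TCP orientation.
- arm.current_force(): force on the tool from outside, world axes, zero at the start.
- arm.current_torque(): the same for the moment, N m.
- arm.current_width(): finger opening in m.
Only numpy, scipy, OpenCV 4.12 (cv2) and the standard library are available. Lean on these libraries where they do the work, as an engineer would, in place of code of your own. Each camera call takes 0.05 s, during which the arm holds its last target. There are 200 camera calls.

## Working session

There is one attempt and no reset: what is moved stays moved. The work goes in short steps, each a Python script; the robot and the scene stay as the last script left them, time stands still between calls to the robot, and variables do not carry over. Pictures are saved under pics/ and viewed, about 8 in all and at most 12, crops included, and the job is handed in when it is done.

```bash
mkdir -p pics; ls
python3 - <<'E'
from rig import arm
import cv2,numpy as np
np.set_printoptions(precision=4,suppress=True)
for n in ("scene","top"):
    cv2.imwrite(f"pics/{n}0.png",arm.snapshot(n)[:,:,::-1]); c=arm.get_calibration(n); print(n,np.array(c["intrinsics"]),np.array(c["cam_to_world"]))
print(arm.grip_depth,arm.current_t(),arm.current_tool_rot(),arm.current_force(),arm.current_width())
E
```

```text
pics
scene [[579.7867   0.     314.703 ]
 [  0.     579.7867 246.1251]
 [  0.       0.       1.    ]] [[-0.782   0.4094 -0.4699  1.125 ]
 [ 0.6232  0.5251 -0.5796  0.8004]
 [ 0.0095 -0.7461 -0.6658  0.9455]
 [ 0.      0.      0.      1.    ]]
top [[463.5942   0.     315.9316]
 [  0.     463.5942 248.7494]
 [  0.       0.       1.    ]] [[-0.0247 -0.9957  0.0894  0.4335]
 [-0.9992  0.0219 -0.032   0.0909]
 [ 0.03   -0.0901 -0.9955  1.2737]
 [ 0.      0.      0.      1.    ]]
0.0188 0.1 [[-0.9408  0.3389 -0.0005]
 [ 0.3389  0.9408 -0.0011]
 [ 0.0001 -0.0012 -1.    ]] [0.5173 0.8335 0.0127] 0.0912308775046865
```

View pics/scene0.png

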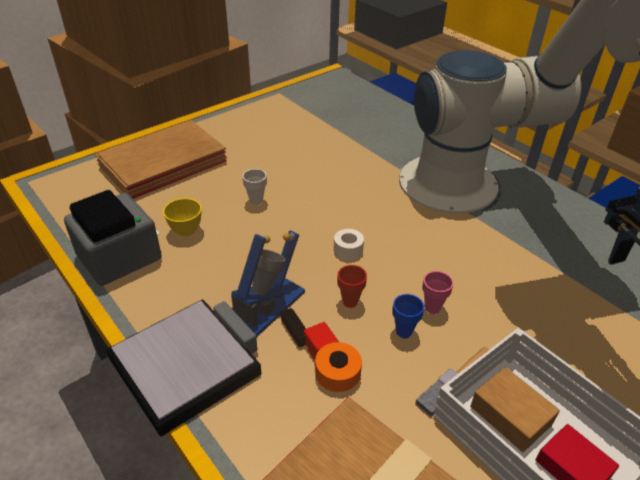

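View pics/top0.png

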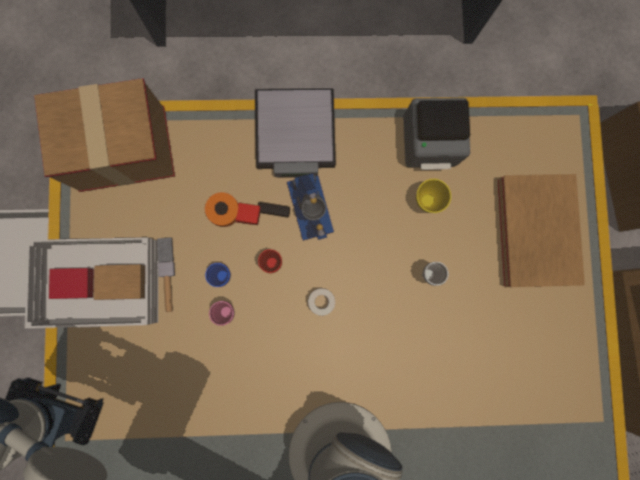

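Scene view: the white tub is at scene (255,187) and top (433,273). The blue tub is at scene (407,316) and top (218,274). The holder is at scene (265,280) and top (312,207).
Things that could be mistaken for the targets: the red tub at top (269,261), the pink tub at top (221,313), the yellow bowl at top (433,197), and the label roll, also white, at top (321,302). I'll check the choice in one close crop.

```bash
cat > h.py <<'E'
import numpy as np,cv2
from rig import arm
np.set_printoptions(precision=4,suppress=True)
def ray(c,u,v):
    K=np.array(c["intrinsics"]);T=np.array(c["cam_to_world"])
    d=T[:3,:3]@np.linalg.solve(K,[u,v,1.]); return T[:3,3],d/np.linalg.norm(d)
def onz(c,u,v,z):
    o,d=ray(c,u,v); return o+d*(z-o[2])/d[2]
def proj(c,P):
    K=np.array(c["intrinsics"]);T=np.linalg.inv(np.array(c["cam_to_world"]))
    p=(np.atleast_2d(P)@T[:3,:3].T+T[:3,3])@K.T; return p[:,:2]/p[:,2:]
def tri(rays):
    A=sum(np.eye(3)-np.outer(d,d) for o,d in rays);b=sum((np.eye(3)-np.outer(d,d))@o for o,d in rays)
    return np.linalg.solve(A,b)
E
python3 - <<'E'
from h import *
s=cv2.imread("pics/scene0.png");t=cv2.imread("pics/top0.png")
cr=lambda im,u,v,r,S:cv2.resize(im[v-r:v+r,u-r:u+r],(S,S),interpolation=cv2.INTER_CUBIC)
a=np.hstack([cr(t,312,207,40,400),cr(s,268,285,56,400)])
b=np.hstack([cr(x,u,v,20,200) for x,u,v in((t,433,273),(t,218,274),(s,255,187),(s,407,316))])
cv2.imwrite("pics/m1.png",np.vstack([a,b]))
ct=arm.get_calibration("top");cs=arm.get_calibration("scene")
for n,p,q in(("white",(433,273),(255,175)),("blue",(218,274),(407,303))): print(n,onz(ct,*p,.086),onz(cs,*q,.086))
T=np.eye(4);T[:3,:3]=arm.current_tool_rot();T[:3,3]=arm.current_ee_pos()
c=arm.get_calibration("wrist");print(np.linalg.inv(T)@np.array(c["cam_to_world"]),c["intrinsics"])
E
```

```text
white [ 0.4707 -0.248   0.086 ] [ 0.4682 -0.2579  0.086 ]
blue [0.4811 0.3036 0.086 ] [0.4791 0.3005 0.086 ]
[[ 0.0007 -0.9554 -0.2954  0.0827]
 [ 1.      0.0005  0.0007 -0.0007]
 [-0.0005 -0.2954  0.9554 -0.1714]
 [ 0.      0.      0.      1.    ]] [[376.7493   0.     316.9496]
 [  0.     376.7493 238.0652]
 [  0.       0.       1.    ]]
```

View pics/m1.png

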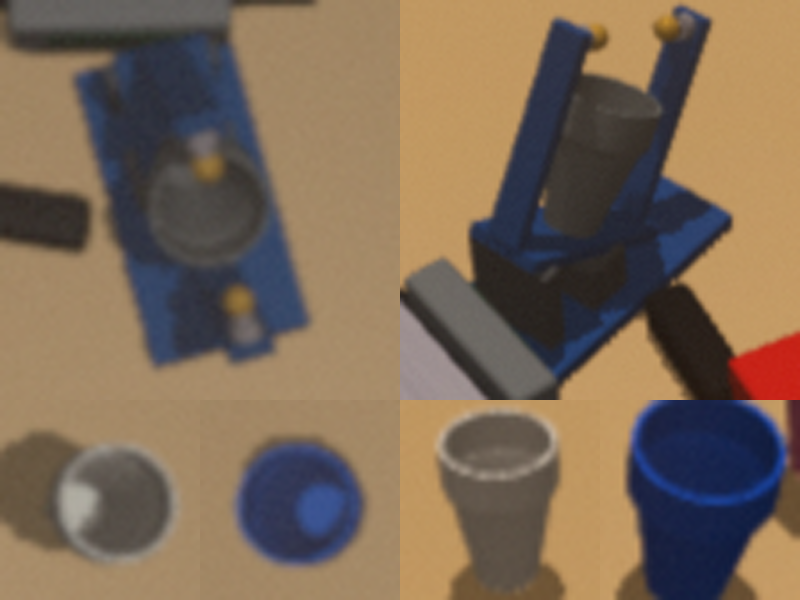

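The crops confirm the choice. The two bodies are the plain white-grey tub and the blue tub, each clear of its neighbours. The holder shows brass balls at about top (313.8,200.4) and (319.6,227.0), and scene (267,239.5) and (287,236.6). Next I'll triangulate and take wrist close-ups on the way to the white tub.

```bash
cat >> h.py <<'E'
TC=np.array([[0,-.9554,-.2954,.0827],[1,0,0,-.0007],[0,-.2954,.9554,-.1714],[0,0,0,1]])
def look(target,zdir,xhint,dist):
    """tool pose whose camera views target along a direction, dist away; tool axis = zdir, tool x near xhint"""
    z=np.array(zdir,float);z/=np.linalg.norm(z);x=np.array(xhint,float);x-=z*(x@z);x/=np.linalg.norm(x)
    R=np.c_[x,np.cross(z,x),z]; cam_z=R@TC[:3,2]
    return np.array(target)-dist*cam_z-R@TC[:3,3],R
def blob(im,lo,hi,minA=15,k=0):
    m=cv2.inRange(cv2.cvtColor(im,cv2.COLOR_BGR2HSV),lo,hi)
    n,_,st,ce=cv2.connectedComponentsWithStats(m)
    return [(st[i,4],ce[i],st[i,:4]) for i in range(1,n) if st[i,4]>=minA]
E
python3 - <<'E'
from h import *
ct=arm.get_calibration("top");cs=arm.get_calibration("scene")
F=tri([ray(ct,313.8,200.4),ray(cs,266.5,239.5)]);N=tri([ray(ct,319.6,227.0),ray(cs,287,236.6)])
d=F-N;print("far",F,"near",N,np.linalg.norm(d),np.degrees(np.arctan2(d[1],d[0])),np.degrees(np.arcsin(d[2]/np.linalg.norm(d))))
M=(F+N)/2
yaw=np.arctan2(d[1],d[0]);X=np.array([np.cos(yaw),np.sin(yaw),0]);Y=np.array([-X[1],X[0],0])
Z=np.array([0,0,1.])
for i,(zd,xh) in enumerate([(-Z+.45*X,-X),(-Z+.35*X-.3*Y,-X),(-Z+.2*X+.45*Y,-X),(-Z,X)]):
    p,R=look(M-[0,0,.02],zd,xh,.27); q=arm.solve_ik(p,R); print(i,p,q)
for n,p in(("w",[.470,-.252,.06]),("b",[.480,.302,.06])):
    a=np.arctan2(p[1],p[0]);p,R=look(p,[0,0,-1],[-np.cos(a),-np.sin(a),0],.3);print(n,p,arm.solve_ik(p,R))
E
```

```text
far [0.6481 0.058  0.1791] near [0.588  0.0444 0.1458] 0.06999688841221348 12.688706348864486 28.44222278170934
0 [0.5859 0.0447 0.2226] [  -6.0411   15.5215  103.0624   12.0966   38.9614 -116.6428]
1 [0.5885 0.0697 0.2218] [  9.7038  18.3102  99.0074 -21.3207  44.6512 -82.8433]
2 [0.6133 0.0147 0.2209] [ -19.0366   27.8462   83.0121   26.9872   74.7124 -128.0258]
3 [0.6153 0.0499 0.229 ] [-0.9073 26.8872 77.0835 -0.     76.0293 76.404 ]
w [ 0.4651 -0.2486  0.1752] [-34.6118  23.0296  93.6523  -0.      63.3181 -96.4129]
b [0.4746 0.2994 0.1752] [ 26.1516  25.5593  89.0212  -0.      65.4195 -96.0251]
```

Run:
```python
from h import *
import pickle
M=np.array([.618,.0512,.1425]);yaw=np.radians(12.7);X=np.array([np.cos(yaw),np.sin(yaw),0]);Y=np.array([-X[1],X[0],0]);Z=np.array([0,0,1.])
def rad(p): return [-p[0],-p[1],0]
b=np.array([.480,.302,.06]);w=np.array([.470,-.252,.06])
V=[("b",b,-Z,rad(b),.31),("h1",M,-Z+.35*X-.3*Y,-X,.31),("h0",M,-Z+.45*X,-X,.31),("h2",M,-Z+.2*X+.45*Y,-X,.31),("w",w,-Z,rad(w),.31)]
D={}
for n,t,zd,xh,d in V:
    p,R=look(t,zd,xh,d); arm.move_to(p,R)
    c=arm.get_calibration("wrist");im=arm.snapshot("wrist")[:,:,::-1].copy();D[n]=(c,im);cv2.imwrite(f"pics/wr_{n}.png",im)
pickle.dump(D,open("views.pkl","wb"));print(arm.current_t())
for n in("h0","h1","h2"): print(n,[(a,ce,bb) for a,ce,bb in blob(D[n][1],(14,110,70),(30,255,255),60) if a<4000])
g=lambda n:cv2.resize(D[n][1],(400,300),interpolation=cv2.INTER_AREA)
cv2.imwrite("pics/m2.png",np.vstack([np.hstack([g("h0"),g("h1")]),np.hstack([g("h2"),g("w")])]))
```

```text
5.1667
h0 [(np.int32(63), array([627.7778,  64.7778]), array([616,  62,  24,   7], dtype=int32)), (np.int32(660), array([586.3091, 111.6606]), array([574,  84,  30,  45], dtype=int32)), (np.int32(76), array([387.0921, 192.3421]), array([363, 184,  54,  19], dtype=int32)), (np.int32(2692), array([516.3046, 242.3848]), array([473, 194,  84,  79], dtype=int32)), (np.int32(288), array([315.4583, 215.184 ]), array([306, 207,  20,  18], dtype=int32)), (np.int32(1266), array([106.8468, 260.7709]), array([ 79, 221,  45,  76], dtype=int32)), (np.int32(305), array([317.1443, 303.3246]), array([308, 294,  20,  19], dtype=int32)), (np.int32(624), array([578.6651, 301.9247]), array([544, 296,  83,  12], dtype=int32)), (np.int32(311), array([141.9389, 316.1865]), array([129, 309,  30,  16], dtype=int32)), (np.int32(124), array([230.4919, 328.2742]), array([224, 322,  13,  13], dtype=int32)), (np.int32(1121), array([109.2275, 358.5861]), array([ 95, 326,  36,  65], dtype=int32)), (np.int32(1121), array([524.6842, 358.6798]), array([504, 326,  35,  65], dtype=int32))]
h1 [(np.int32(917), array([161.
[... 1308 characters left out ...]
(2580), array([589.0341, 275.3182]), array([532, 207, 108, 107], dtype=int32)), (np.int32(1781), array([442.361 , 238.2779]), array([402, 208,  68,  61], dtype=int32)), (np.int32(2516), array([505.5211, 299.7313]), array([466, 274, 100,  63], dtype=int32)), (np.int32(349), array([338.4384, 298.9628]), array([328, 289,  33,  21], dtype=int32)), (np.int32(1156), array([109.5052, 358.2855]), array([ 96, 326,  36,  65], dtype=int32)), (np.int32(1130), array([524.6071, 358.4894]), array([503, 326,  36,  65], dtype=int32)), (np.int32(1109), array([378.2696, 383.8783]), array([337, 374,  93,  26], dtype=int32)), (np.int32(185), array([181.5946, 424.0108]), array([174, 414,  14,  19], dtype=int32))]
```

View pics/m2.png

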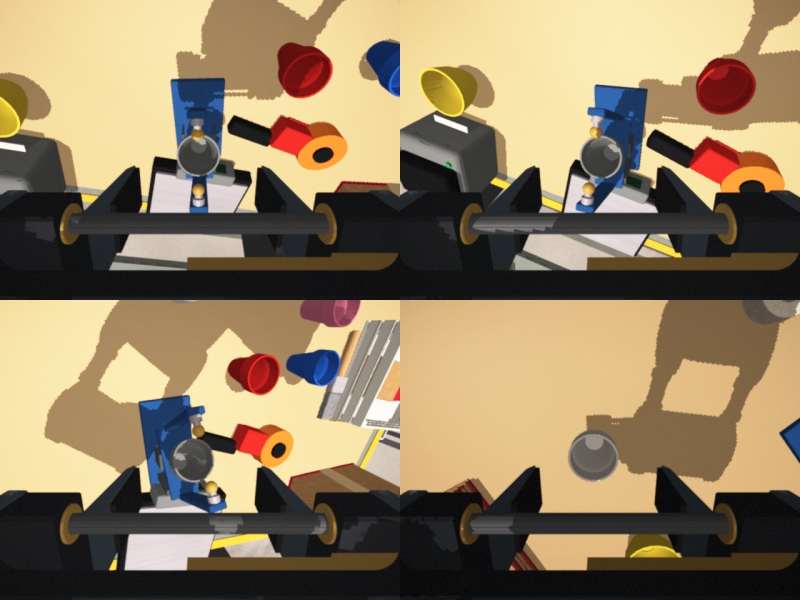

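The views show the near ball upper and the far ball lower on either side of the grey mouth, around (316,215) and (317,303) in h0. The white tub stands alone at about (595,455) in the montage. Now I'll fit the holder pose to the balls over 3 views, fit the tubs by silhouette, and check with an overlay.

Run:
```python
from h import *
import pickle,json
from scipy.optimize import least_squares
D=pickle.load(open("views.pkl","rb"))
obs={"h0":((315.5,215.2),(317.1,303.3)),"h1":((312.5,211.5),(302,301.3)),"h2":((317,209.8),(338,299))}
def pose(v):
    c,s=np.cos(v[3]),np.sin(v[3]);h=np.array([c,s,0]);Z=np.array([0,0,1.])
    x=h*np.cos(np.pi/6)+Z*.5;z=-h*.5+Z*np.cos(np.pi/6);return v[:3],np.c_[x,np.cross(z,x),z]
B=np.array([[-.036,0,.125],[.036,0,.125]])
def res(v):
    p,R=pose(v);return np.concatenate([(proj(D[n][0],B@R.T+p)-np.array(o)).ravel() for n,o in obs.items()])
s=least_squares(res,[.68,.065,.05,.22]);p,R=pose(s.x);print("receiver",s.x[:3],np.degrees(s.x[3]),"res px",s.fun.reshape(-1,4))
print("free balls",[tri([ray(D[n][0],*o[i]) for n,o in obs.items()]) for i in(0,1)],"model",B@R.T+p)
a=np.linspace(0,2*np.pi,60);ring=lambda r,z:np.c_[r*np.cos(a),r*np.sin(a),0*a+z]
prof=np.vstack([ring(.0165,0),ring(.0265,.054),ring(.031,.062),ring(.031,.086)])
def fit(n,lo,hi,x0):
    c,im=D[n];hsv=cv2.cvtColor(im,cv2.COLOR_BGR2HSV);m=cv2.inRange(hsv,lo,hi);m[385:]=0
    u0=proj(c,[*x0,.06])[0];w=np.zeros_like(m);cv2.circle(w,tuple(int(t) for t in u0),75,255,-1);m&=w
    m=cv2.morphologyEx(m,cv2.MORPH_CLOSE,np.ones((9,9)))
    k=max(cv2.findContours(m,0,1)[0],key=cv2.contourArea);k=cv2.convexHull(k)
    def sil(x):return cv2.convexHull(proj(c,prof+[*x,0]).astype(np.float32))
    def mom(k):
        q=cv2.moments(k);return np.array([q["m10"],q["m01"]])/q["m00"]
    r=least_squares(lambda x:mom(sil(x))-mom(k),x0,diff_step=1e-3)
    print(n,r.x,r.fun,"areas",cv2.contourArea(k),cv2.contourArea(sil(r.x)));cv2.polylines(im,[sil(r.x).astype(int)],True,(0,0,255),1);cv2.polylines(im,[k],True,(0,255,0),1);return r.x,u0
w,uw=fit("w",(0,0,60),(180,55,255),[.470,-.252]);b,ub=fit("b",(105,120,20),(130,255,255),[.480,.302])
json.dump(dict(p=p.tolist(),R=R.tolist(),w=w.tolist(),b=b.tolist()),open("est.json","w"))
T=[]
for n in obs:
    c,im=D[n]
    for r,z in((.031,.086),(.028,.086)): cv2.polylines(im,[proj(c,ring(r,z)@R.T+p).astype(int)],True,(0,0,255),1)
cr=lambda im,u:cv2.resize(im[int(u[1])-55:int(u[1])+55,int(u[0])-75:int(u[0])+75],(400,293),interpolation=cv2.INTER_CUBIC)
cv2.imwrite("pics/m3.png",np.vstack([np.hstack([cr(D["h0"][1],(316,258)),cr(D["h2"][1],(320,258))]),np.hstack([cr(D["w"][1],uw),cr(D["b"][1],ub)])]))
```

```text
receiver [0.6813 0.0665 0.0562] 14.331093719238599 res px [[-0.3771 -0.6359  0.2345  0.4147]
 [ 0.4675 -0.3302  0.0651  0.3307]
 [-0.1102 -0.3338 -0.1556  0.7516]]
free balls [array([0.5906, 0.0433, 0.1471]), array([0.6502, 0.0586, 0.1827])] model [[0.5905 0.0433 0.1465]
 [0.6509 0.0588 0.1825]]
w [ 0.472  -0.2584] [ 0. -0.] areas 5082.0 5365.982136101695
b [0.4823 0.3052] [0. 0.] areas 5114.5 5375.516799533507
```

View pics/m3.png

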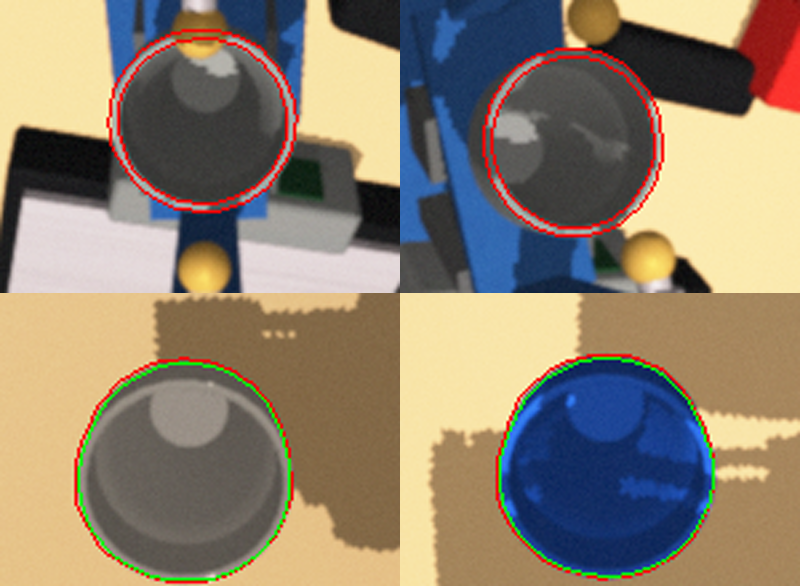

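The overlays fit the grey rim in both views and both tub silhouettes within about 1 px. Next: grasp the white tub, lift it and check the force.

```bash
cat >> h.py <<'E'
import json
E=json.load(open("est.json"));P=np.array(E["p"]);RR=np.array(E["R"]);AX=RR[:,2]
RT=np.c_[-RR[:,0],RR[:,1],-RR[:,2]]
G=.062   # TCP height above tub underside
def pos(s,off=(0,0)): return P+AX*(s+G)+RR[:,:2]@np.array(off,float)
def F(n=4):
    f=[]
    for _ in range(n): f.append(arm.current_force());arm.sleep(.02)
    return np.mean(f,0)
def pick(xy):
    a=np.arctan2(xy[1],xy[0]);R=np.c_[[-np.cos(a),-np.sin(a),0],[-np.sin(a),np.cos(a),0],[0,0,-1.]]
    R[:,1]=np.cross(R[:,2],R[:,0])
    arm.grip(.091); arm.move_to([*xy,.15],R); arm.move_l([*xy,G],feed=.08); arm.grip(.055)
    print("width",arm.current_width(),"t",arm.current_t()); f0=F()
    arm.move_l([*xy,.32],feed=.2); print("lift dF",F()-f0,"width",arm.current_width())
    arm.move_to(pos(.20),RT); arm.sleep(.3); print("at pre",arm.current_ee_pos()-pos(.20),arm.current_t())
E
python3 - <<'E'
from h import *
print([arm.solve_ik(pos(s),RT) for s in(.2,.029)])
pick(E["w"]); print(F())
cv2.imwrite("pics/pre_w.png",np.hstack([arm.snapshot("wrist"),])[:,:,::-1])
E
```

```text
[array([ -10.3638,    6.9922,  106.3278,   18.7481,   40.5365, -126.1785]), array([  -5.9136,   26.4407,  107.1801,   29.7019,   20.4372, -135.8394])]
width 0.06136524626174225 t 7.4667
lift dF [ 0.1346 -0.616  -2.8213] width 0.06172794082686309
at pre [ 0.0002 -0.0005 -0.    ] 10.5
[ 0.4945 -0.0602 -0.5309]
```

View pics/pre_w.png

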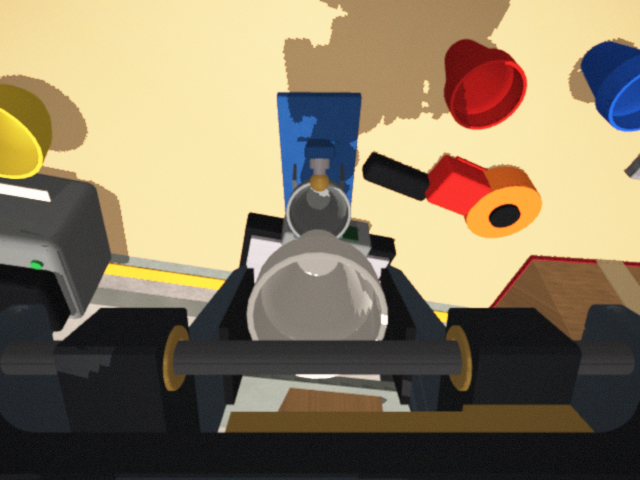

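The white tub is held squarely between the fingers, with its rim around (317,310), and the grey mouth is ahead at (318,210). Inserting with force checks.

```bash
cat >> h.py <<'E'
def insert(home,ball,stop_s):
    """advance along the axis by force; returns offset/force log"""
    f0=None;off=np.zeros(2);seat=0
    arm.move_l(pos(.15),RT,feed=.15);arm.sleep(.2);f0=F(8)
    loc=lambda:RR.T@(F()-f0)
    arm.move_l(pos(ball+.006),RT,feed=.08);print("before ball",loc())
    s=ball+.006;drag=[]
    while s>stop_s:
        st=.002 if s>home+.0045 else .0004
        s-=st; arm.move_l(pos(s,off),RT,feed=.03 if st>.001 else .01); f=loc()
        print(f"{(s-home)*1e3:.1f}: {f.round(1)}",end="; ")
        if s<home+.012 and st>.001: drag.append(f[2])
        if s>home+.0045 and f[2]>22: print("too much force early");return s,off,f0,False
        if s<home+.004 and f[2]>15.5: seat=1;break
        lat=f[:2]
        if np.linalg.norm(lat)>3: off=np.clip(off+.00015*lat/np.linalg.norm(lat)*min(3,np.linalg.norm(lat)/2),-.003,.003)
    print("\nstopped",(s-home)*1e3,"off",off*1e3,"t",arm.current_t(),"drag",np.round(drag[-3:],1))
    return s,off,f0,bool(seat)
E
python3 - <<'E'
from h import *
s,off,f0,ok=insert(.0293,.0693,.0265)
if ok:
    for _ in range(5): arm.sleep(.1);print(RR.T@(F(2)-f0))
json.dump(dict(s=s,off=off.tolist(),f0=f0.tolist()),open("st.json","w"))
print(ok,arm.current_ee_pos()-pos(s,off))
cv2.imwrite("pics/in_w.png",arm.snapshot("scene")[180:380,160:400,::-1])
E
```

```text
before ball [ 0.1018  0.0103 -0.0487]
44.0: [-0.5 -0.4 -0.8]; 42.0: [-0.2  0.   0.4]; 40.0: [0.3 0.2 0.8]; 38.0: [-0.3 -0.7 -0.7]; 36.0: [ 0.4 -0.5 -1.6]; 34.0: [-0.1 -0.2 -3.3]; 32.0: [-0.  -0.2 -4.6]; 30.0: [-0.2  0.2 -4.3]; 28.0: [-0.2 -0.5 -4.6]; 26.0: [ 0.  -0.7 -4.2]; 24.0: [-0.3 -0.5 -4.8]; 22.0: [-0.1 -0.5 -4.6]; 20.0: [ 0.1 -0.8 -4.5]; 18.0: [-0.4 -0.5 -3.6]; 16.0: [ 0.1 -0.3 -4.8]; 14.0: [ 0.4 -0.7 -4.1]; 12.0: [ 0.1 -0.3 -4.2]; 10.0: [-0.4 -0.4 -5.5]; 8.0: [ 0.1 -0.1 -7. ]; 6.0: [ -0.   -0.5 -11.8]; 4.0: [ 0.1 -0.3 -1.9]; 3.6: [-0.1 -0.4 -0.6]; 3.2: [ 0.2 -0.3 -0.7]; 2.8: [-0.4 -0.1  0.1]; 2.4: [ 0.1 -0.1 -0.2]; 2.0: [-0.1 -0.3 -0.3]; 1.6: [-0.3  0.2 -0.3]; 1.2: [0.  0.4 1.1]; 0.8: [0.7 2.  3.5]; 0.4: [0.7 3.4 6.9]; -0.0: [1.4 3.2 6.3]; -0.4: [0.9 3.3 6.7]; -0.8: [-0.3  2.6  9. ]; -1.2: [-0.1  2.5 15.7]; 
stopped -1.2000000000000275 off [0.2166 0.7414] t 23.35 drag [ -7.  -11.8  -1.9]
[-0.3206  2.3993 14.6341]
[-1.3629  3.2186 14.3986]
[-0.8224  3.2489 16.0766]
[-0.1395  3.6227 15.4035]
[-0.3235  2.9579 15.3717]
True [-0.0001  0.0001  0.0004]
```

Seated, at about 15 N on the axis. The pulls of up to -12 N at 10 to 6 mm match the balls snapping over the rim. I'll verify by eye before letting go.

Run:
```python
from h import *
im=arm.snapshot("scene")[:,:,::-1];w=arm.snapshot("wrist")[:,:,::-1]
c=arm.get_calibration("wrist");a=np.linspace(0,2*np.pi,60);w=w.copy()
cv2.polylines(w,[proj(c,P+(np.c_[.031*np.cos(a),.031*np.sin(a),0*a+.0293+.086])@RR.T).astype(int)],True,(0,0,255),1)
A=cv2.resize(im[210:310,210:320],(400,364),interpolation=cv2.INTER_CUBIC);B=cv2.resize(w[200:400,210:430],(400,364),interpolation=cv2.INTER_CUBIC)
cv2.imwrite("pics/m4.png",np.hstack([A,B]));print(arm.current_width(),arm.current_t())
```

```text
0.06139873786526242 24.1667
```

View pics/m4.png

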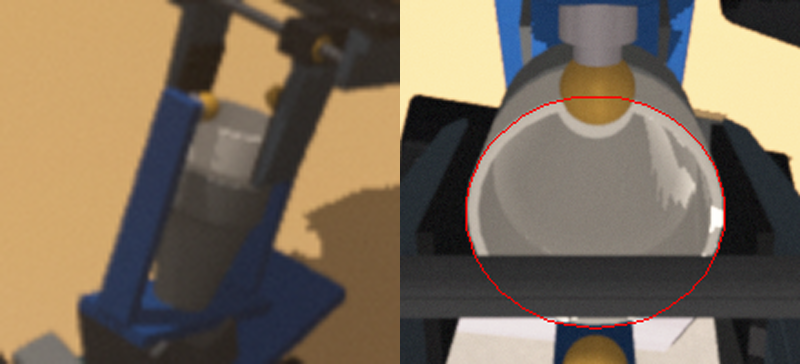

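The white rim coincides with the projected home rim (red overlay). I'll release it and fetch the blue tub.

```bash
python3 - <<'E'
from h import *
s=json.load(open("st.json"));arm.grip(.091);arm.sleep(.1)
arm.move_l(pos(.20),RT,feed=.15)
w=arm.snapshot("wrist")[:,:,::-1].copy();c=arm.get_calibration("wrist");a=np.linspace(0,2*np.pi,60)
cv2.polylines(w,[proj(c,P+(np.c_[.031*np.cos(a),.031*np.sin(a),0*a+.0293+.086])@RR.T).astype(int)],True,(0,0,255),1)
pick(E["b"]); v=arm.snapshot("wrist")[:,:,::-1]
B=cv2.resize(w[150:350,210:430],(400,364),interpolation=cv2.INTER_CUBIC)
cv2.imwrite("pics/m5.png",np.hstack([B,cv2.resize(v,(485,364))[:,40:440]]))
E
sed -i 's/else .0004$/else (.0004 if s>home+.0012 else .0002)/; s/f\[2\]>15.5/f[2]>TGT/' h.py; echo 'TGT=15.5' >> h.py; grep -n "TGT\|st=" h.py
```

```text
width 0.06110679043895921 t 29.4583
lift dF [ 0.0828 -0.2565 -2.3288] width 0.0610044530882462
at pre [0.0002 0.0007 0.    ] 32.425
49:        st=.002 if s>home+.0045 else (.0004 if s>home+.0012 else .0002)
54:        if s<home+.004 and f[2]>TGT: seat=1;break
59:TGT=15.5
```

View pics/m5.png

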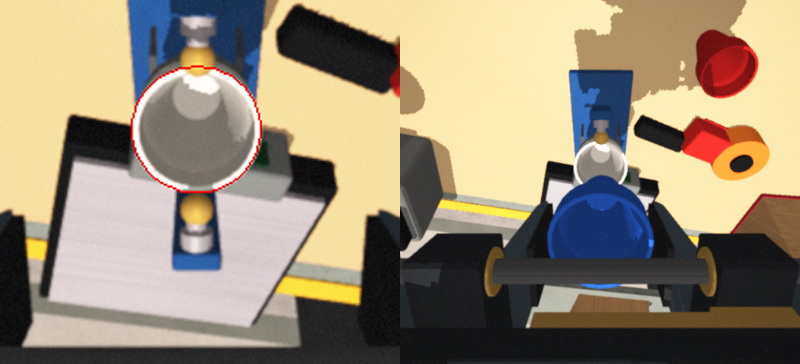

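White stayed home after release, and blue is held squarely. Inserting blue now, with smaller end steps and a 17 N target because the balls drag on its band.

Run:
```python
import h
from h import *
h.TGT=16.5
s,off,f0,ok=insert(.0586,.0693,.0560)
if ok:
    for _ in range(5): arm.sleep(.1);print(RR.T@(F(2)-f0))
json.dump(dict(s=s,off=off.tolist(),f0=f0.tolist()),open("st.json","w"))
print(ok,arm.current_ee_pos()-pos(s,off),arm.current_t())
im=arm.snapshot("scene")[:,:,::-1];w=arm.snapshot("wrist")[:,:,::-1].copy()
c=arm.get_calibration("wrist");a=np.linspace(0,2*np.pi,60)
cv2.polylines(w,[proj(c,P+(np.c_[.031*np.cos(a),.031*np.sin(a),0*a+.0586+.086])@RR.T).astype(int)],True,(0,0,255),1)
A=cv2.resize(im[210:310,210:320],(400,364),interpolation=cv2.INTER_CUBIC);B=cv2.resize(w[200:400,210:430],(400,364),interpolation=cv2.INTER_CUBIC)
cv2.imwrite("pics/m6.png",np.hstack([A,B]))
```

```text
before ball [ 0.1932  0.2625 -0.0666]
14.7: [-0.7 -0.1 -0.4]; 12.7: [-0.2 -0.1 -0.3]; 10.7: [-2.1 -0.2  0.1]; 8.7: [-0.5 -0.5 -0.7]; 6.7: [-0.6 -1.  -1. ]; 4.7: [-0.3 -1.1 -3.5]; 2.7: [-0.4 -1.1 -4.1]; 2.3: [-0.7 -0.7  0. ]; 1.9: [-0.4 -0.1  2.4]; 1.5: [-0.5 -0.   2.7]; 1.1: [-1.1  0.3  2.7]; 0.9: [-1.  -0.3  2.9]; 0.7: [-0.3  0.1  3.7]; 0.5: [-0.9  0.4  4. ]; 0.3: [-0.6  0.3  5.1]; 0.1: [-0.4  0.2  6.5]; -0.1: [-0.7  0.   6.8]; -0.3: [-0.8  0.6  8.8]; -0.5: [-0.6  0.5 10.9]; -0.7: [-1.3  0.5 12.2]; -0.9: [-1.2  0.6 15.2]; -1.1: [-1.9  0.8 16.9]; 
stopped -1.099999999999983 off [0. 0.] t 41.4083 drag [-1.  -3.5 -4.1]
[-2.1724  1.0328 17.377 ]
[-1.6035  1.0489 17.0171]
[-0.8041  1.1329 17.088 ]
[-1.6472  0.7888 18.3939]
[-0.9336  0.391  17.5543]
True [-0.0001  0.      0.0004] 42.075
```

View pics/m6.png

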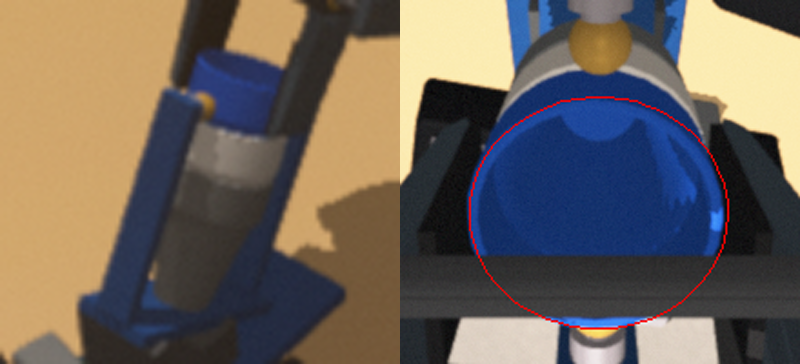

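The blue rim matches its home overlay. Axial force is 17.5 N, with about 3 N of that ball drag. Releasing, retreating and checking.

Run:
```python
from h import *
arm.sleep(.2);arm.grip(.091);arm.sleep(.1)
arm.move_l(pos(.22),RT,feed=.15);arm.sleep(.3)
w=arm.snapshot("wrist")[:,:,::-1].copy();c=arm.get_calibration("wrist");a=np.linspace(0,2*np.pi,60)
cv2.polylines(w,[proj(c,P+(np.c_[.031*np.cos(a),.031*np.sin(a),0*a+.0586+.086])@RR.T).astype(int)],True,(0,0,255),1)
B=cv2.resize(w[150:350,210:430],(400,364),interpolation=cv2.INTER_CUBIC)
t=arm.snapshot("scene")[:,:,::-1];A=cv2.resize(t[100:400,100:500],(400,364))
cv2.imwrite("pics/m7.png",np.hstack([A,B]));print(arm.current_t(),F())
```

```text
44.7417 [0.0057 0.0529 0.257 ]
```

View pics/m7.png

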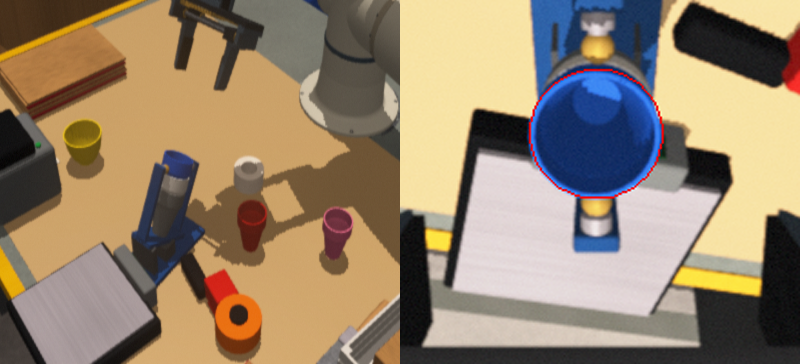

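The stack is home on the overlay, the gripper is clear and the bystanders look unmoved. Handing in.

```bash
python3 -c "
from rig import arm
print(arm.sign_off(),arm.current_t())"
```

```text
the job is handed in; nothing more can be done
the job is handed in; nothing more can be done
```

Both tubs are nested in the holder, white in grey and blue in white, and I handed the job in after about 45 s on the robot's clock (limit 72 s). The hand-in reports no verdict.

- **White tub:** I held it down at about 15 N along the stack axis for over half a second. Its rim matched the computed home position, before and after I let go.
- **Blue tub:** I held it down at about 17.5 N for over half a second, of which roughly 3 N is probably ball drag. Its rim also matched home after release.
- **Forces:** The highest push I read at any step was 18.4 N. These readings were taken after each step, so a brief spike during a move would not show.
- **Final state:** The gripper was well clear and read near zero force. The bystanders in the last scene view looked unmoved; I did not measure them.

**Disagreements:**
- While the balls were being passed, the sensor read a pull into the holder instead of the expected resistance. For white it was 4 to 5 N, peaking at 12 N just before the balls snapped over its rim; for blue it was up to 4 N.
- White also showed a side force of about 3 N at its seat.
- Both stops came about 1.1 to 1.2 mm past the nominal home, which I put down to the hold giving slightly and calibration error. It is within the 5 mm tolerance.

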